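# Work a seized pin out of the jig block

## Task

The orange T-handled pin has seized in its bore in the jig block: twist it back and forth while drawing it upward until it comes free, then put it in the white card box. The jig block only rides loosely on its guide posts, so do not drag it up with the pin; leave it down on its foot, with the blue pin still seated in it.

Things in the scene. Friction and masses are not known exactly. Their poses are not given: they have to be found in the camera images.
- orange_pin_grip (a point): Orange T-bar of the seized pin: 14 (x) by 50 (y) by 20 mm high; point = bar centre, 28 mm above the block's top; z up. Below: neck dia 14, collar dia 30 x 4 resting on the block, shank dia 20 in the bore, foot 66 mm below the point. About 120 g. A straight pull slips at 30-40 N. Twisting takes 0.4 N m, and each radian of twist frees 3-4 mm. Tight for the first 14 mm of rise, out after 38.
- blue_pin_grip (a point): Blue T-bar of the other pin, same shape, size and axes, and just as tight; it stands 80 mm from the orange one in the same block (either may be on the left) and stays there. Point = bar centre, 28 mm above the block's top.
- jig_block (a joint): Height (m) of the bright jig block (74 x 136 x 44 mm, 1.8 kg, top 58 mm above the bench) above its dark foot plate (96 x 156 mm, 14 mm thick, fixed to the bench): 0 = down. It slides freely up two guide posts and follows the pin when pulled up with more than 20 N; it sinks back by its weight. It cannot turn. More than 15 mm up is too far.
- white_box: Open white card box, fixed, 146 (x) by 232 (y) by 55 mm high, walls and floor 2 mm; origin = centre of its underside, z up.
There are look-alikes about, which are no part of the job. Leave any green look-alike of the part that bears orange_pin_grip alone.

How it is judged (in metres and radians):
On the way:
1. the orange pin is out of its bore while the jig block stays down (z of orange_pin_grip in the frame of blue_pin_grip above 0.042 m and value of joint jig_block below 0.005 m), for 0.1 s.
At the end, for the whole second after the job is handed in: The orange pin lies (or stands) at rest inside the white box, let go; the jig block is down on its foot (within 5 mm) and the blue pin is still seated in it (its bar within 8 mm of where it began) (x of orange_pin_grip in the frame of white_box between -0.07 and 0.07 m and y of orange_pin_grip in the frame of white_box between -0.113 and 0.113 m and z of orange_pin_grip in the frame of white_box below 0.08 m and linear speed of orange_pin below 0.03 m/s and value of joint jig_block below 0.005 m and distance of blue_pin_grip from where it was at the start of the episode below 0.008 m); the robot touches nothing.
It fails at once if the jig block is dragged more than 15 mm up its guide posts (value of joint jig_block above 0.015 m).
It fails at once if the blue pin is pulled out (distance of blue_pin_grip from where it was at the start of the episode above 0.025 m).
It also fails if it takes over 54 s, if anything falls off the work surface, if the arm or the gripper's body presses on something with over 40 N, if the wrist force passes 120 N, or if a joint passes its speed limit or range.

## Robot

A 6-joint arm with a two-finger parallel gripper is mounted at the origin on a cart in front of the work surface, level with it; the furniture and walls round the work are solid. World frame = base frame: x ahead of the robot, y to its left, z up, the work surface at z = 0. Lengths are in m, angles in degrees, forces in N, time in s.
With the tool pointing down it reaches from about 0.3 to 0.85 m from the base axis. Payload 4.2 kg.
Tool frame: the origin (TCP) lies midway between the tips of the shut fingers; the grasp point (between the pads) lies 19 mm behind it; z points along the fingers, y is the line along which they close (so a half turn about z gives the same grasp; the last joint's range is limited). The gripper opens to 91 mm and grips with 3 to 60 N. Pads are 32 mm wide; open, the fingers measure 118 mm over their backs; the gripper's body (76 mm by 178 mm) begins 60 mm behind the grasp point.
Start: joints at [75.057, 18.312, 89.639, -0, 72.044, -1.146], TCP at [0.137, 0.558, 0.189] pointing down, gripper open.
Joint ranges: [-177.97, 177.97], [-48.28, 115.42], [12.27, 149.76], [-77.06, 257.06], [2.81, 150.46], [-146.56, 146.56]. Speed limits (degrees/s): [147.25, 147.25, 180, 180, 180, 180].

## Interface

Orientations are given as [roll, pitch, yaw] about the fixed x, y, z axes, in that order (R = Rz(yaw) Ry(pitch) Rx(roll)).
In Python, from plant import * gives the robot as it stands.
- The arm moves only by the tool send_rows, never from a script. Its argument "series" is a list of rows, each a list of 6 numbers: the shift along the tool's x, y, z in mm, then the turn, a rotation vector about the tool's x, y, z in rad. A call has 1 to 10 rows; each row shifts and turns the commanded pose from where the row before left it, along the tool's axes as they then stand; what a row does not reach is not made up. A row lasts 1/8 s, in which the tool goes at most 62.5 mm and 10.7 degrees, less where a joint would pass 70% of its speed; a pose out of reach is approached as far as the arm can. A call with a gripper value outside its range is refused whole. "jaw" is the opening, from 0 (shut) to 1 (fully open), set as the call begins (left out, the last holds). The fingers move at their own pace and stop on an object; "force" is the grip in N (left out, the last holds). Time passes only in rows, so rows that do not move let the fingers close. It gives the time, the measured TCP pose, the force, the opening and the grip force at its end, in the units of the state.
- observe(): the state, without advancing time (a new reading comes with each control period).
- grab_frame(name): name is "scene" or "side" or "wrist"; returns the picture (384x512x3 uint8, blue, green, red); there is no depth.
- camera_params(name): a dict with "mtx" (3x3 intrinsics, pixels), "xyz" and "rotation" of the camera in the world. Camera axes: x right, y down, z forward; pixel columns grow to the right and rows downward; lengths in m; the calibration is good to about 2 mm. A picture is of the moment at which its call begins: read the wrist's pose just before it. camera_params takes no time and is no camera call; for the wrist camera it gives the pose at the moment of the call.
- close_job(): hands the job in; it is judged then, once.
Trained networks look in the newest picture that a camera, given by its name, has taken for a name from the list of things; names that differ only in an ending like _2 or _b are one class to them, and where a whole thing is asked for, a point or a joint stands for the part that bears it (a point fixed in the world has none). Each returns a list of dicts, best first, with "conf" (0 to 1); they miss things now and then, are a little off and sometimes report something else, mostly with a low value. They report only what shows in the picture. A call takes as long as a camera call. They do not tell look-alikes from the thing itself.
- boxes_of(camera, target): "at" ([x, y, z] in m, in world coordinates, good to about 4 mm: the middle of the surface that is visible of it).
- masks_of(camera, target): "pixels" (384x512 bool, what is visible of it).
The state is a dict: "time_s": time; "joint_pos": joint angles; "joint_vel": joint speeds; "effort": joint torques, N m; "tcp_pos": TCP position; "ee_rot": TCP orientation; "contact_force": force on the tool from outside, world axes, zero at the start; "wrist_torque": the same for the moment, N m; "finger_gap": finger opening in m; "gripper_force": force on a finger pad.
Only numpy, scipy, OpenCV 4.12 (cv2) and the standard library are available. Lean on these libraries where they do the work, as an engineer would, in place of code of your own. Each camera call takes 0.05 s, during which the arm holds its last target. There are 200 camera calls.

## Working session

There is one attempt and no reset: what is moved stays moved. The work goes in short steps, Python scripts to look and compute and a tool call to move; the robot and the scene stay as the last step left them, time stands still between calls to the robot, and variables do not carry over. Pictures are saved under pics/ and viewed, at most 10 in all, crops included, and the job is handed in when it is done.

Besides the shell and the picture viewer there is one more tool, called as name([rows], argument=value, ...), one row to a line, values as JSON. send_rows: Moves the arm, as the interface text tells. Its arguments: {"type":"object","properties":{"series":{"type":"array"},"jaw":{"type":"number"},"force":{"type":"number"}},"required":["series"]}

```bash
mkdir -p pics
python3 - <<'E'
from plant import *
import cv2,numpy as np
a=grab_frame("scene");b=grab_frame("side")
cv2.imwrite("pics/a.png",a);cv2.imwrite("pics/b.png",b)
for c in("scene","side"):
  for t in("orange_pin_grip","blue_pin_grip","white_box","jig_block"):
    print(c,t,[(np.round(d["at"],3).tolist(),round(d["conf"],2)) for d in boxes_of(c,t)])
s=observe();print(s["time_s"],s["tcp_pos"],s["ee_rot"],s["contact_force"])
E
```

```text
scene orange_pin_grip [([0.492, 0.088, 0.062], 0.95), ([0.689, 0.038, 0.056], 0.83), ([0.542, -0.026, 0.09], 0.81), ([0.431, -0.08, 0.07], 0.7)]
scene blue_pin_grip [([0.561, -0.095, 0.089], 0.9)]
scene white_box [([0.619, 0.271, 0.012], 0.8)]
scene jig_block [([0.541, -0.068, 0.062], 0.83)]
side orange_pin_grip [([0.496, 0.105, 0.046], 0.91), ([0.432, -0.071, 0.06], 0.84), ([0.698, 0.047, 0.053], 0.71), ([0.553, -0.01, 0.083], 0.53)]
side blue_pin_grip [([0.572, -0.087, 0.083], 0.51)]
side white_box [([0.613, 0.265, 0.01], 0.77)]
side jig_block [([0.562, 0.002, 0.054], 0.9)]
0.5 [0.13711087 0.55840015 0.18853063] [-1.79999370e+02 -2.16950458e-04  1.66203143e+02] [ 0.4569916  -0.52106737  0.69044084]
```

View pics/a.png

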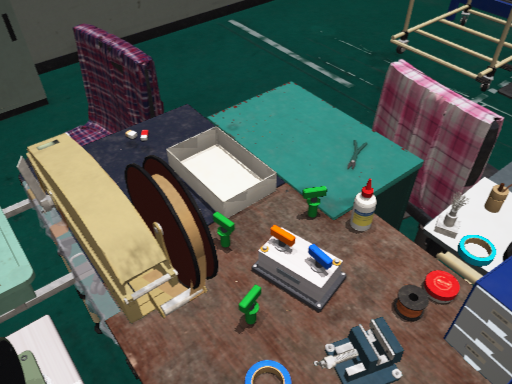

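View pics/b.png

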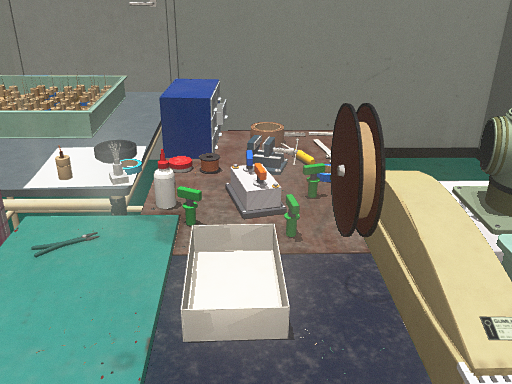

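The scene view shows the orange T at about (283,237), blue at (320,255) on the block, the box at (220,170), and a tall reel at (170,215) beside the box. The three green pins are look-alikes. The side view shows the same things, with orange at (260,172) and the reel top at (355,103).

```bash
cat > h.py <<'E'
from plant import *
import cv2,numpy as np
def ray(c,u,v,p=None):
    p=p or camera_params(c);d=np.array(p["rotation"])@np.linalg.inv(p["mtx"])@[u,v,1];return np.array(p["xyz"]),d
def atz(c,u,v,z,p=None):
    o,d=ray(c,u,v,p);return o+d*(z-o[2])/d[2]
def tri(*obs):
    A=np.zeros((3,3));b=np.zeros(3)
    for c,u,v in obs:
        o,d=ray(c,u,v);d=d/np.linalg.norm(d);M=np.eye(3)-np.outer(d,d);A+=M;b+=M@o
    x=np.linalg.solve(A,b);return x
def proj(c,X):
    p=camera_params(c);q=np.array(p["mtx"])@np.array(p["rotation"]).T@(np.array(X)-p["xyz"]);return q[:2]/q[2]
def col(img,name):
    h=cv2.cvtColor(img,cv2.COLOR_BGR2HSV)
    lo,hi={"o":((8,170,80),(18,255,255)),"b":((105,170,60),(120,255,255))}[name]
    return cv2.inRange(h,lo,hi)
E
python3 - <<'E'
from h import *
print({c:np.round(camera_params(c)["xyz"],3) for c in("scene","side","wrist")})
r=np.round
print("reel top",r(tri(("scene",150,157),("side",347,103)),3),r(tri(("scene",172,157),("side",368,104)),3))
for c in("scene","side"): print(c,"tcp",proj(c,[.137,.558,.189]),"base",proj(c,[0,0,0.1]))
print("box corners z=.055",[r(atz("scene",*p,.055)[:2],3) for p in((168,150),(215,129),(275,178),(222,212))])
print("box side",[r(atz("side",*p,.055)[:2],3) for p in((193,226),(276,225),(288,322),(184,322))])
print("reel foot/body",r(atz("scene",205,285,.02),3), "machine near end top?",r(tri(("scene",165,245),("side",400,172)),3), r(atz("scene",125,310,0.0),3))
for c,n in(("scene","a"),("side","b")):
    im=cv2.imread(f"pics/{n}.png")
    for k,t in(("o","orange"),("b","blue")):
        m=col(im,k);N,l,st,ce=cv2.connectedComponentsWithStats(m)
        for i in range(1,N):
            if st[i,4]>20: print(c,t,st[i],r(ce[i],1),r(atz(c,*ce[i],.088),3))
E
```

```text
{'scene': array([ 0.185, -0.418,  0.706]), 'side': array([0.6  , 0.899, 0.47 ]), 'wrist': array([0.064, 0.576, 0.385])}
reel top [0.393 0.24  0.588] [0.393 0.24  0.588]Traceback (most recent call last):
  File "<stdin>", line 5, in <module>
  File "h.py", line 13, in proj
    p=camera_params(c);q=np.array(p["mtx"])@np.array(p["rotation"]).T@(np.array(X)-p["xyz"]);return q[:2]/q[2]
                                                                                                    ~^^^^
IndexError: invalid index to scalar variable.
```

Run:
```python
from plant import *
print(camera_params("scene"),camera_params("wrist"))
```

```text
{'mtx': array([[447.39744041,   0.        , 249.96424183],
       [  0.        , 447.39744041, 200.43181034],
       [  0.        ,   0.        ,   1.        ]]), 'xyz': array([ 0.18516857, -0.4180897 ,  0.70639712]), 'rotation': array([-134.41881714,    0.92908141,  -37.36198467])} {'mtx': array([[320.0380423 ,   0.        , 253.87244312],
       [  0.        , 320.0380423 , 190.44630461],
       [  0.        ,   0.        ,   1.        ]]), 'xyz': array([0.06371042, 0.57640363, 0.3847053 ]), 'rotation': array([ 1.64618174e+02, -3.34288103e-02,  7.61724126e+01])}
```

```bash
python3 - <<'E'
s=open("h.py").read()
s=s.replace('np.array(p["rotation"])','Rm(p)').replace("def ray","from scipy.spatial.transform import Rotation as Ro\ndef Rm(p): return Ro.from_euler('xyz',p['rotation'],degrees=True).as_matrix()\ndef ray",1)
open("h.py","w").write(s)
E
python3 - <<'E'
from h import *
r=np.round
print("reel top",r(tri(("scene",150,157),("side",347,103)),3),r(tri(("scene",172,157),("side",368,104)),3))
for c in("scene","side"): print(c,"tcp",proj(c,[.137,.558,.189]),"base",proj(c,[0,0,0.1]))
print("box corners z=.055",[r(atz("scene",*p,.055)[:2],3) for p in((168,150),(215,129),(275,178),(222,212))])
print("box side",[r(atz("side",*p,.055)[:2],3) for p in((193,226),(276,225),(288,322),(184,322))])
print("machine",r(tri(("scene",165,245),("side",400,172)),3), r(atz("scene",125,310,0.0),3))
for c,n in(("scene","a"),("side","b")):
    im=cv2.imread(f"pics/{n}.png")
    for k,t in(("o","orange"),("b","blue")):
        m=col(im,k);N,l,st,ce=cv2.connectedComponentsWithStats(m)
        for i in range(1,N):
            if st[i,4]>20: print(c,t,st[i],r(ce[i],1),r(atz(c,*ce[i],.088),3))
E
```

```text
reel top [0.404 0.122 0.262] [0.397 0.104 0.262]
scene tcp [-58.46414083 128.18731585] base [-48.56190244 417.08321685]
side tcp [737.56834065 305.41174326] base [528.15284785 165.98570539]
box corners z=.055 [array([0.532, 0.372]), array([0.666, 0.373]), array([0.666, 0.139]), array([0.515, 0.125])]
box side [array([0.678, 0.158]), array([0.532, 0.158]), array([0.536, 0.413]), array([0.67 , 0.409])]
machine [0.329 0.075 0.125] [0.263 0.077 0.   ]
scene orange [270 225  25  21 277] [282.2 235. ] [ 0.552 -0.019  0.088]
scene orange [398 306  23  12 137] [409.3 312.3] [ 0.604 -0.263  0.088]
scene blue [309 244  23  25 283] [319.9 256.1] [ 0.572 -0.097  0.088]
scene blue [476 256  36  55 990] [499.5 282.6] [ 0.765 -0.318  0.088]
scene blue [245 360  46  24 307] [267.1 370.6] [ 0.37  -0.2    0.088]
side orange [255 163  11  17  78] [260.4 169.8] [ 0.552 -0.016  0.088]
side blue [247 151   6   8  41] [249.2 154.4] [ 0.573 -0.106  0.088]
```

send_rows([
  [0,0,-50,0,0,0],
  [0,0,-50,0,0,0],
  [0,0,-50,0,0,0],
  [0,0,-30,0,0,0],
  [-60,-3,0,0,0,0.1047],
  [-60,-3,0,0,0,0.1047],
  [-60,-3,0,0,0,0.1047],
  [-60,-3,0,0,0,0.1047],
  [-60,-3,0,0,0,0.1047],
  [-60,-3,0,0,0,0.1047],
], jaw=0.6)

```text
time_s: 1.75
tcp_pos: [0.4406, 0.371, 0.3683]
ee_rot: [180.0, -0.0, 130.0]
contact_force: [0.6, 0.4, 0.1]
finger_gap: 0.0549
gripper_force: 0.0
```

send_rows([
  [-60,-3,0,0,0,0.1047],
  [-60,-3,0,0,0,0.1047],
  [-60,-3,0,0,0,0.1047],
  [-60,-3,0,0,0,0.1047],
  [-60,-3,0,0,0,0.1047],
  [-60,-3,0,0,0,0.1047],
  [-60,-3,0,0,0,0.1047],
  [0,-12,0,0,0,-0.14],
  [0,-12,0,0,0,-0.14],
  [0,0,0,0,0,0],
])

```text
time_s: 3.0
tcp_pos: [0.551, -0.0171, 0.369]
ee_rot: [180.0, 0.0, 104.1]
contact_force: [0.5, 0.3, 0.2]
finger_gap: 0.0547
gripper_force: 0.0
```

```bash
cat > look.py <<'E'
from h import *
import sys
s=observe();p=camera_params("wrist");im=grab_frame("wrist");cv2.imwrite(sys.argv[1],im)
r=np.round;print(s["time_s"],r(s["tcp_pos"],4),r(s["ee_rot"],2),r(s["contact_force"],1),s["finger_gap"])
for k in"ob":
    N,l,st,ce=cv2.connectedComponentsWithStats(col(im,k))
    for i in range(1,N):
        if st[i,4]>60:
            cn=max(cv2.findContours((l==i).astype(np.uint8),0,2)[0],key=cv2.contourArea)
            bx=cv2.boxPoints(cv2.minAreaRect(cn));w=np.array([atz("wrist",*q,.096,p)[:2] for q in bx])
            e=max((w[1]-w[0],w[2]-w[1]),key=np.linalg.norm)
            print(k,st[i],r(atz("wrist",*ce[i],.096,p),4),"len",r(np.linalg.norm(w[1]-w[0]),3),r(np.linalg.norm(w[2]-w[1]),3),"ang",r(np.degrees(np.arctan2(e[1],e[0]))%180,1))
E
python3 look.py pics/w1.png
```

```text
3.0 [ 0.551  -0.0171  0.369 ] [1.7995e+02 1.0000e-02 1.0413e+02] [0.5 0.3 0.2] 0.054729169093030654
o [252 139   8  32 220] [ 0.552  -0.0153  0.096 ] len 0.01 0.046 ang 104.3
b [249 191  13  31 210] [ 0.5716 -0.0927  0.096 ] len 0.049 0.011 ang 92.3
b [121 197  40  37 358] [ 0.4066 -0.1413  0.096 ] len 0.057 0.058 ang 159.4
```

View pics/w1.png

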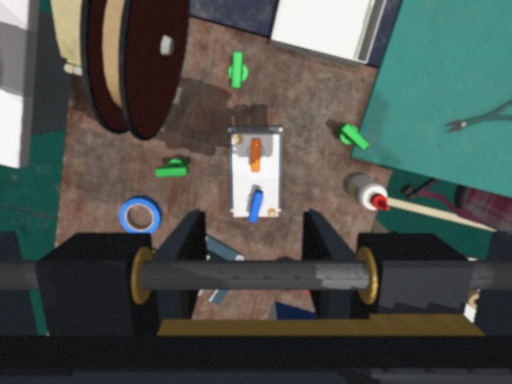

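Orange bar is at about (256,155) px, aligned at 104° and almost beneath the TCP; blue at (256,206). I descend with a narrower opening because of the gold guide posts at (237,140) and (272,212).

send_rows([
  [0,0,50,0,0,0],
  [0,0,50,0,0,0],
  [0,0,50,0,0,0],
  [0,0,50,0,0,0],
  [0,0,29,0,0,0],
  [0,0,0,0,0,0],
], jaw=0.38)

```text
time_s: 3.8
tcp_pos: [0.5502, -0.0164, 0.1372]
ee_rot: [-179.7, -0.1, 104.2]
contact_force: [0.3, 0.8, 1.1]
finger_gap: 0.0348
gripper_force: 0.0
```

```bash
python3 look.py pics/w2.png
```

```text
3.8 [ 0.5502 -0.0164  0.1372] [-1.7971e+02 -1.0000e-01  1.0421e+02] [0.3 0.8 1.1] 0.03481740740409535
o [251 172  16  60 887] [ 0.5521 -0.0143  0.096 ] len 0.011 0.048 ang 104.7
b [ 60 255  22   5  77] [ 0.416 -0.098  0.096] len 0.017 0.004 ang 14.3
b [246 290   9  25  68] [ 0.5669 -0.1024  0.096 ] len 0.024 0.003 ang 89.6
```

View pics/w2.png

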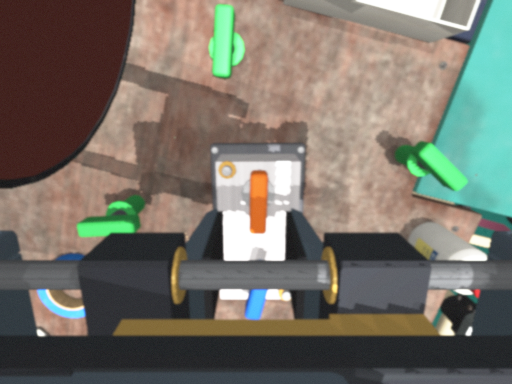

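Bar at (259,202) px lies between the fingers and the post at (227,170) is flush. I go down and close gently.

send_rows([
  [2,1,35,0,0,0],
  [0,0,33,0,0,0],
  [0,0,0,0,0,0],
  [0,0,0,0,0,0],
])

```text
time_s: 4.35
tcp_pos: [0.5539, -0.0146, 0.0737]
ee_rot: [179.8, 0.1, 104.2]
contact_force: [0.9, 0.1, 0.0]
finger_gap: 0.0346
gripper_force: 0.0
```

send_rows([
  [0,0,0,0,0,0],
  [0,0,0,0,0,0],
  [0,0,0,0,0,0],
  [0,0,0,0,0,0],
], jaw=0.1, force=10)

```text
time_s: 4.85
tcp_pos: [0.552, -0.0146, 0.0717]
ee_rot: [180.0, 0.0, 104.3]
contact_force: [0.7, 0.4, -0.2]
finger_gap: 0.0091
gripper_force: 0.0
```

```bash
cat > st.py <<'E'
from h import *
s=observe();r=np.round
print(s["time_s"],r(s["tcp_pos"],4),r(s["ee_rot"],2),"F",r(s["contact_force"],1),"T",r(s["wrist_torque"],2),r(s["finger_gap"],4),r(s["gripper_force"],1),"j",r(s["joint_pos"],1))
E
python3 st.py
```

```text
4.85 [ 0.552  -0.0146  0.0717] [179.98   0.   104.26] F [ 0.7  0.4 -0.2] T [-0.08  0.07  0.02] 0.0091 0.0 j [ -2.7  22.  102.3   0.   55.6 -17. ]
```

```bash
python3 look.py pics/w3.png; python3 -c "
from h import *
a=grab_frame('scene');b=grab_frame('side')
cv2.imwrite('pics/c3.png',np.hstack([cv2.resize(a[190:310,220:340],(400,400)),cv2.resize(b[110:230,200:320],(400,400))]))"
```

```text
4.85 [ 0.552  -0.0146  0.0717] [179.98   0.   104.26] [ 0.7  0.4 -0.2] 0.009056442719251765
o [ 245  195   22   65 1234] [ 0.5499 -0.0083  0.096 ] len 0.039 0.012 ang 103.8
b [ 30 291  44  34 626] [ 0.4421 -0.0881  0.096 ] len 0.014 0.029 ang 148.1
b [252 307  13  11 106] [ 0.5666 -0.0633  0.096 ] len 0.007 0.007 ang 14.2
```

View pics/w3.png

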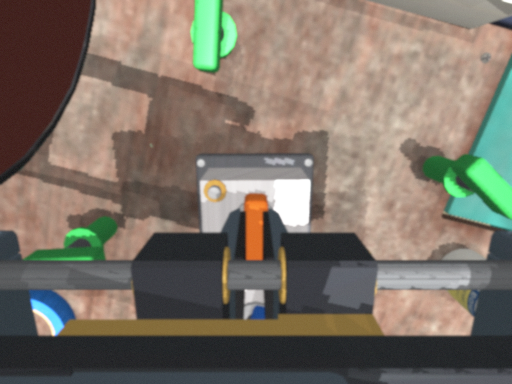

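View pics/c3.png

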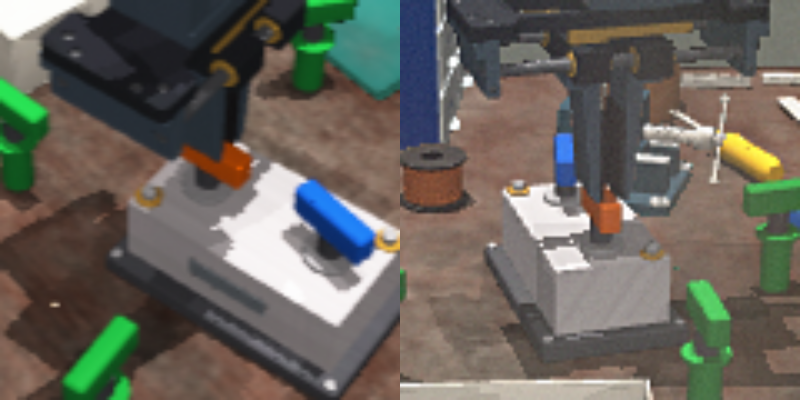

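The fingers straddle the orange bar (wrist view (257,225)), though the gap reads 9 mm. I close further to see whether they really hold it.

send_rows([
  [0,0,0,0,0,0],
  [0,0,0,0,0,0],
  [0,0,0,0,0,0],
], jaw=0, force=10)

```text
time_s: 5.38
tcp_pos: [0.5519, -0.0146, 0.0715]
ee_rot: [180.0, -0.0, 104.3]
contact_force: [-0.2, -0.7, 1.3]
finger_gap: 0.0003
gripper_force: 0.0
```

```bash
python3 look.py pics/w4.png;python3 st.py; python3 -c "
import cv2;a=cv2.imread('pics/w4.png')[170:330,180:340];cv2.imwrite('pics/w4c.png',cv2.resize(a,(560,560),interpolation=cv2.INTER_CUBIC))"
```

```text
5.375 [ 0.5519 -0.0146  0.0715] [ 1.8000e+02 -1.0000e-02  1.0426e+02] [-0.2 -0.7  1.3] 0.00029091800272114767
o [245 195  22  56 422] [0.5478 0.0018 0.096 ] len 0.012 0.034 ang 104.8
b [ 30 291  43  27 597] [ 0.4416 -0.0875  0.096 ] len 0.014 0.029 ang 162.1
5.425 [ 0.5519 -0.0146  0.0715] [180.    -0.   104.26] F [0.1 0.6 0.8] T [-0.05  0.01 -0.02] 0.0005 0.0 j [ -2.7  22.  102.3   0.   55.6 -17. ]
```

View pics/w4c.png

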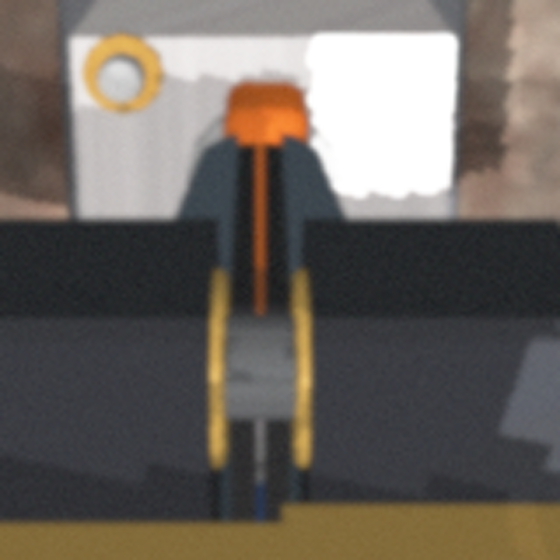

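The closed fingers hide the bar, with orange visible through the gap. They have closed above it, so I need to triangulate the actual bar height.

```bash
cat > w.py <<'E'
from h import *
from scipy.optimize import least_squares
s=observe();p=camera_params("wrist");T=Ro.from_euler('xyz',s["ee_rot"],degrees=True)
off=T.inv().apply(np.array(p["xyz"])-s["tcp_pos"]);Rc=T.inv()*Ro.from_euler('xyz',p["rotation"],degrees=True)
print("cam in tool",np.round(off,4))
def wp(tcp,rot):
    t=Ro.from_euler('xyz',rot,degrees=True)
    return dict(mtx=p["mtx"],xyz=np.array(tcp)+t.apply(off),rotation=(t*Rc).as_euler('xyz',degrees=True))
P=[(camera_params("scene"),"pics/a.png"),(camera_params("side"),"pics/b.png"),(wp([.551,-.0171,.369],[180,0,104.13]),"pics/w1.png"),(wp([.5502,-.0164,.1372],[-179.71,-.1,104.21]),"pics/w2.png")]
pr=lambda p,X:(lambda q:q[:2]/q[2])(np.array(p["mtx"])@Rm(p).T@(X-p["xyz"]))
uv=[(282.2,236),(260.4,170.5),None,None]
for i,(q,f) in enumerate(P):
    m=col(cv2.imread(f),"o");N,l,st,ce=cv2.connectedComponentsWithStats(m)
    j=min(range(1,N),key=lambda j:np.linalg.norm(ce[j]-(uv[i] or (256,180))) if st[j,4]>60 else 1e9)
    uv[i]=ce[j]; print(f,np.round(ce[j],1),st[j])
for sub in([0,1],[0,1,2,3],[2,3],[0,2,3]):
    g=least_squares(lambda X:np.concatenate([pr(P[i][0],X)-uv[i] for i in sub]),[.55,-.015,.09])
    print(sub,np.round(g.x,4),np.round(g.fun,1))
print("proj of tcp in scene/side", [np.round(proj(c,s["tcp_pos"]),1) for c in("scene","side","wrist")])
E
python3 w.py
```

```text
cam in tool [ 0.0752 -0.0006 -0.1962]
pics/a.png [282.2 235. ] [270 225  25  21 277]
pics/b.png [260.4 169.8] [255 163  11  17  78]
pics/w1.png [255.1 154.3] [252 139   8  32 220]
pics/w2.png [258.1 201. ] [251 172  16  60 887]
[0, 1] [ 0.5521 -0.0182  0.0872] [ 0. -0.  0.  0.]
[0, 1, 2, 3] [ 0.5527 -0.017   0.0869] [-0.2 -0.4 -0.3  0.4  0.3  0.3 -0.3 -0. ]
[2, 3] [ 0.5525 -0.0161  0.0901] [ 0.3 -0.  -0.2  0. ]
[0, 2, 3] [ 0.5528 -0.0172  0.0859] [-0.1 -0.1  0.3  0.3 -0.2 -0.1]
proj of tcp in scene/side [array([280.6, 239.5]), array([260.5, 177.5]), array([254.8, 221.9])]
```

Triangulation puts the bar at about z = 0.087, as expected, but the TCP (0.0715) projects about 7 px lower in the side view than the visible fingertips. The tips really sit about 20 mm higher than reported, above the bar. I reopen and lower in small steps while watching the force.

send_rows([
  [0,0,0,0,0,0],
  [0,0,0,0,0,0],
  [0,0,0,0,0,0],
  [0,0,2,0,0,0],
  [0,0,2,0,0,0],
  [0,0,2,0,0,0],
  [0,0,2,0,0,0],
  [0,0,0,0,0,0],
], jaw=0.38)

```text
time_s: 6.42
tcp_pos: [0.5518, -0.0146, 0.0633]
ee_rot: [-180.0, -0.0, 104.3]
contact_force: [1.0, 0.3, -0.4]
finger_gap: 0.0347
gripper_force: 0.0
```

```bash
python3 st.py; python3 -c "
from h import *
a=grab_frame('scene');b=grab_frame('side');cv2.imwrite('pics/a5.png',a);cv2.imwrite('pics/b5.png',b)
cv2.imwrite('pics/c5.png',np.hstack([cv2.resize(a[200:280,245:325],(400,400)),cv2.resize(b[130:210,220:300],(400,400))]))
t=observe()['tcp_pos']
for c in('scene','side'):
  for z in(0,.01,.02,.03): print(c,z,np.round(proj(c,t+np.array([0,0,z])),1))"
```

```text
6.425 [ 0.5518 -0.0146  0.0633] [-1.7998e+02 -1.0000e-02  1.0426e+02] F [ 1.   0.3 -0.4] T [-0.1   0.04  0.03] 0.0347 0.0 j [ -2.7  22.6 102.9   0.   54.6 -17. ]
scene 0 [280.5 242.3]
scene 0.01 [280.6 238.8]
scene 0.02 [280.8 235.2]
scene 0.03 [281.  231.6]
side 0 [260.4 181. ]
side 0.01 [260.5 176.6]
side 0.02 [260.6 172.1]
side 0.03 [260.6 167.7]
```

View pics/c5.png

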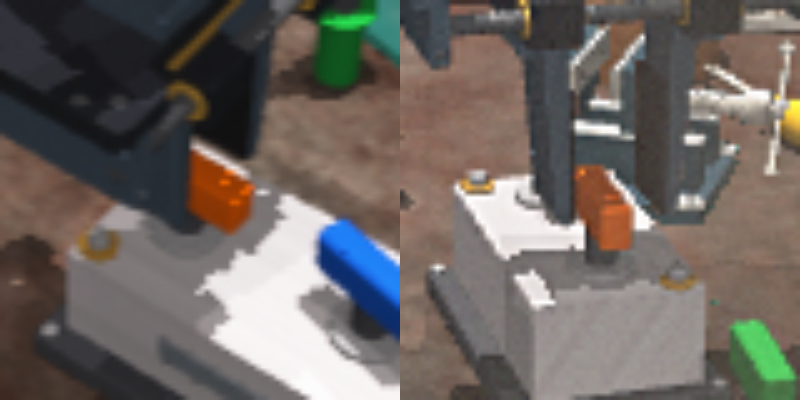

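Now the fingers straddle the bar: side crop shows the tips at about y = 174 px beside the bar at (261,170). The tips are really about 17 mm above the reported TCP. I lower 8 mm more and close.

send_rows([
  [0,0,2,0,0,0],
  [0,0,2,0,0,0],
  [0,0,2,0,0,0],
  [0,0,2,0,0,0],
  [0,0,0,0,0,0],
])

```text
time_s: 7.15
tcp_pos: [0.5518, -0.0146, 0.0553]
ee_rot: [-180.0, -0.0, 104.3]
contact_force: [-0.7, 0.4, -0.3]
finger_gap: 0.034
gripper_force: 0.0
```

send_rows([
  [0,0,0,0,0,0],
  [0,0,0,0,0,0],
  [0,0,0,0,0,0],
], jaw=0, force=10)

```text
time_s: 7.52
tcp_pos: [0.5522, -0.0144, 0.0557]
ee_rot: [180.0, -0.0, 104.3]
contact_force: [0.9, 0.9, 0.6]
finger_gap: 0.014
gripper_force: 10.0
```

```bash
python3 st.py
```

```text
7.525 [ 0.5522 -0.0144  0.0557] [ 1.7996e+02 -2.0000e-02  1.0425e+02] F [0.9 0.9 0.6] T [ 0.19 -0.08  0.22] 0.014 10.0 j [ -2.7  23.  103.4   0.   53.5 -17. ]
```

Gripped at 14.0 mm. The pin axis is about 2.5 mm off along the tool's x, so I re-centre before gripping hard.

send_rows([
  [0,0,0,0,0,0],
  [-2.4,0,0,0,0,0],
  [0,0,0,0,0,0],
], jaw=0.25)

```text
time_s: 7.9
tcp_pos: [0.5525, -0.0171, 0.0555]
ee_rot: [-180.0, -0.0, 104.2]
contact_force: [-0.7, 0.3, -0.4]
finger_gap: 0.0225
gripper_force: 0.0
```

send_rows([
  [0,0,0,0,0,0],
  [0,0,0,0,0,0],
  [0,0,0,0,0,0],
], jaw=0, force=60)

```text
time_s: 8.28
tcp_pos: [0.5525, -0.0171, 0.0555]
ee_rot: [-180.0, 0.0, 104.3]
contact_force: [-1.0, -1.8, -0.5]
finger_gap: 0.0135
gripper_force: 59.9
```

send_rows([
  [0,0,0,0,0,0.12],
  [0,0,-0.3,0,0,0.12],
  [0,0,-0.3,0,0,0.12],
])

```text
time_s: 8.65
tcp_pos: [0.5525, -0.0173, 0.0559]
ee_rot: [180.0, 0.1, 83.5]
contact_force: [-0.5, -1.7, -3.2]
finger_gap: 0.0132
gripper_force: 59.9
```

```bash
python3 st.py
```

```text
8.65 [ 0.5525 -0.0173  0.0559] [1.7999e+02 5.0000e-02 8.3470e+01] F [-0.5 -1.7 -3.2] T [-0.44 -0.1   0.23] 0.0132 59.9 j [-3.000e+00  2.310e+01  1.033e+02 -1.000e-01  5.360e+01  3.600e+00]
```

send_rows([
  [0,0,-0.5,0,0,-0.15],
  [0,0,-0.5,0,0,-0.15],
  [0,0,-0.5,0,0,-0.15],
  [0,0,-0.5,0,0,-0.15],
  [0,0,-0.5,0,0,-0.15],
])

```text
time_s: 9.28
tcp_pos: [0.5527, -0.0171, 0.0581]
ee_rot: [180.0, 0.0, 126.9]
contact_force: [1.7, -1.4, -4.6]
finger_gap: 0.0136
gripper_force: 59.9
```

```bash
python3 st.py
```

```text
9.275 [ 0.5527 -0.0171  0.0581] [1.7999e+02 1.0000e-02 1.2686e+02] F [ 1.7 -1.4 -4.6] T [-0.39 -0.36 -0.12] 0.0136 59.9 j [ -3.   22.9 103.2  -0.   53.9 -39.8]
```

send_rows([
  [0,0,-0.5,0,0,0.16],
  [0,0,-0.5,0,0,0.16],
  [0,0,-0.5,0,0,0.16],
  [0,0,-0.5,0,0,0.16],
  [0,0,-0.5,0,0,0.16],
])

```text
time_s: 9.9
tcp_pos: [0.5521, -0.0174, 0.0602]
ee_rot: [-179.9, 0.1, 80.5]
contact_force: [1.6, -1.5, -5.7]
finger_gap: 0.0135
gripper_force: 59.9
```

send_rows([
  [0,0,-0.5,0,0,-0.16],
  [0,0,-0.5,0,0,-0.16],
  [0,0,-0.5,0,0,-0.16],
  [0,0,-0.5,0,0,-0.16],
  [0,0,-0.5,0,0,-0.16],
])

```text
time_s: 10.52
tcp_pos: [0.5524, -0.017, 0.0627]
ee_rot: [-180.0, -0.0, 126.9]
contact_force: [1.2, -1.3, -5.1]
finger_gap: 0.0137
gripper_force: 59.9
```

send_rows([
  [0,0,-0.5,0,0,0.16],
  [0,0,-0.5,0,0,0.16],
  [0,0,-0.5,0,0,0.16],
  [0,0,-0.5,0,0,0.16],
  [0,0,-0.5,0,0,0.16],
])

```text
time_s: 11.15
tcp_pos: [0.5522, -0.0174, 0.0655]
ee_rot: [-180.0, 0.1, 80.5]
contact_force: [1.8, -1.5, -3.4]
finger_gap: 0.0136
gripper_force: 59.9
```

```bash
python3 st.py; python3 -c "
from h import *
s=grab_frame('scene');cv2.imwrite('pics/a6.png',s)
for n in('a','a6'):
  im=cv2.imread(f'pics/{n}.png');N,l,st,ce=cv2.connectedComponentsWithStats(col(im,'b'));print([(st[i].tolist(),np.round(ce[i],1)) for i in range(1,N) if 200<st[i,4]<400])"
```

```text
11.15 [ 0.5522 -0.0174  0.0655] [-1.7996e+02  6.0000e-02  8.0530e+01] F [ 1.8 -1.5 -3.4] T [-0.4  -0.12  0.13] 0.0136 59.9 j [-3.000e+00  2.250e+01  1.027e+02 -1.000e-01  5.490e+01  6.600e+00]
[([309, 244, 23, 25, 283], array([319.9, 256.1])), ([245, 360, 46, 24, 307], array([267.1, 370.6]))]
[([309, 244, 23, 25, 287], array([319.7, 256. ]))]
```

Risen 10 mm and the blue pin (so the block) hasn't moved. Two more swings at the same rate, then the free draw.

send_rows([
  [0,0,-0.5,0,0,-0.16],
  [0,0,-0.5,0,0,-0.16],
  [0,0,-0.5,0,0,-0.16],
  [0,0,-0.5,0,0,-0.16],
  [0,0,-0.5,0,0,-0.16],
])

```text
time_s: 11.82
tcp_pos: [0.5525, -0.017, 0.0679]
ee_rot: [-180.0, -0.0, 127.0]
contact_force: [1.4, -0.6, -6.3]
finger_gap: 0.0138
gripper_force: 59.9
```

send_rows([
  [0,0,-0.5,0,0,0.16],
  [0,0,-0.5,0,0,0.16],
  [0,0,-0.5,0,0,0.16],
  [0,0,-0.5,0,0,0.16],
  [0,0,-0.5,0,0,0.16],
])

```text
time_s: 12.45
tcp_pos: [0.5528, -0.0171, 0.0716]
ee_rot: [179.9, 0.0, 80.6]
contact_force: [0.0, -1.3, 0.1]
finger_gap: 0.0132
gripper_force: 59.9
```

send_rows([
  [0,0,-0.5,0,0,-0.14],
  [0,0,-0.5,0,0,-0.14],
  [0,0,-0.5,0,0,-0.14],
  [0,0,-2,0,0,0],
  [0,0,-2,0,0,0],
])

```text
time_s: 13.08
tcp_pos: [0.5524, -0.0168, 0.0767]
ee_rot: [-180.0, -0.0, 104.8]
contact_force: [0.2, 0.4, -1.8]
finger_gap: 0.0136
gripper_force: 59.9
```

```bash
python3 st.py; python3 -c "
from h import *
s=grab_frame('scene');cv2.imwrite('pics/a7.png',s)
N,l,st,ce=cv2.connectedComponentsWithStats(col(s,'b'));print([(st[i].tolist(),np.round(ce[i],1)) for i in range(1,N) if 200<st[i,4]<400])"
```

```text
13.075 [ 0.5524 -0.0168  0.0767] [-1.7999e+02 -2.0000e-02  1.0477e+02] F [ 0.2  0.4 -1.8] T [-0.1   0.13 -0.03] 0.0136 59.9 j [ -2.9  21.8 101.9   0.   56.4 -17.7]
[([309, 244, 23, 25, 284], array([319.8, 256.1]))]
```

Free, with the block still down. I draw it out slowly, lift, and carry it to the box.

send_rows([
  [0,0,-5,0,0,0],
  [0,0,-8,0,0,0],
  [0,0,-10,0,0,0],
  [0,0,-20,0,0,0],
  [0,0,-25,0,0,0],
  [0,0,-30,0,0,0],
  [0,0,-30,0,0,0],
  [0,0,-30,0,0,0],
  [0,0,0,0,0,0],
])

```text
time_s: 14.25
tcp_pos: [0.554, -0.017, 0.2375]
ee_rot: [179.7, 0.1, 104.8]
contact_force: [0.6, 0.7, -1.2]
finger_gap: 0.0137
gripper_force: 59.9
```

```bash
python3 st.py; python3 -c "
from h import *
s=grab_frame('scene');cv2.imwrite('pics/a8.png',s);b=grab_frame('side');cv2.imwrite('pics/b8.png',b)
N,l,st,ce=cv2.connectedComponentsWithStats(col(s,'b'));print([(st[i].tolist(),np.round(ce[i],1)) for i in range(1,N) if 200<st[i,4]<400])
cv2.imwrite('pics/c8.png',np.hstack([cv2.resize(s[100:300,100:340],(480,400)),cv2.resize(b[60:340,170:394],(320,400))]))"
```

```text
14.25 [ 0.554  -0.017   0.2375] [1.7965e+02 1.0000e-01 1.0483e+02] F [ 0.6  0.7 -1.2] T [-0.06  0.03 -0.01] 0.0137 59.9 j [ -3.   14.7  87.7   0.   77.2 -17.8]
[([309, 244, 23, 25, 284], array([319.8, 256.1]))]
```

View pics/c8.png

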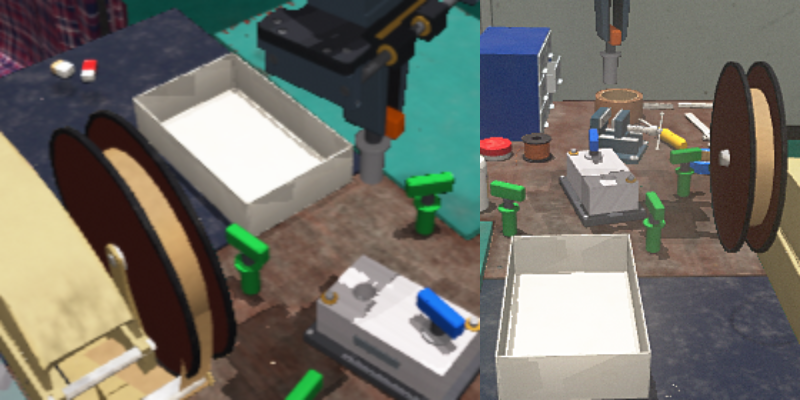

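The pin is out (scene crop (380,140)), blue is still seated at (440,312), and the box is clear on the way. On to the box.

send_rows([
  [41,21,0,0,0,0],
  [41,21,0,0,0,0],
  [41,21,0,0,0,0],
  [41,21,0,0,0,0],
  [41,21,0,0,0,0],
  [41,21,0,0,0,0],
  [0,0,0,0,0,0],
  [0,0,0,0,0,0],
])

```text
time_s: 15.35
tcp_pos: [0.6105, 0.2526, 0.2329]
ee_rot: [-179.8, 0.1, 104.9]
contact_force: [0.8, -1.2, -1.5]
finger_gap: 0.0134
gripper_force: 59.9
```

send_rows([
  [0,0,40,0,0,0],
  [0,0,40,0,0,0],
  [0,0,40,0,0,0],
  [0,0,30,0,0,0],
  [0,0,20,0,0,0],
  [0,0,10,0,0,0],
  [0,0,6,0,0,0],
  [0,0,0,0,0,0],
])

```text
time_s: 16.35
tcp_pos: [0.6115, 0.2528, 0.049]
ee_rot: [180.0, -0.0, 104.8]
contact_force: [-0.4, -0.1, -1.7]
finger_gap: 0.0134
gripper_force: 59.9
```

```bash
python3 st.py; python3 -c "
from h import *
b=grab_frame('side');s=grab_frame('scene')
cv2.imwrite('pics/c9.png',np.hstack([cv2.resize(s[80:280,100:340],(480,400)),cv2.resize(b[120:350,150:334],(320,400))]))"
```

```text
16.35 [0.6115 0.2528 0.049 ] [ 1.7998e+02 -1.0000e-02  1.0481e+02] F [-0.4 -0.1 -1.7] T [-0.09  0.   -0.04] 0.0134 59.9 j [21.5 32.  88.2  0.  59.7  6.7]
```

View pics/c9.png

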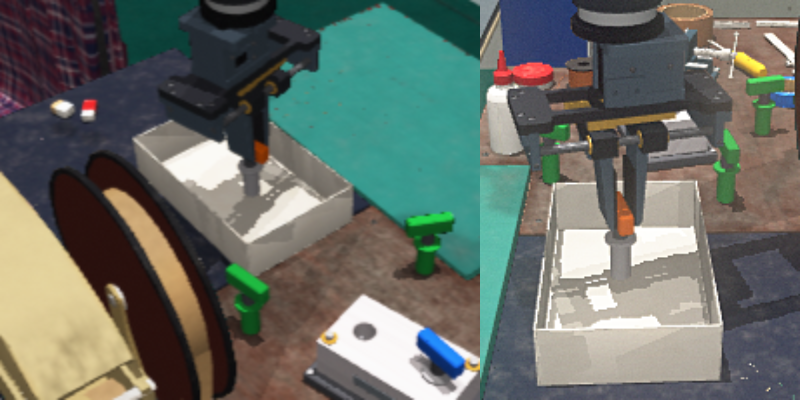

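The pin is well inside the box, its foot about 10 mm off the floor (side crop (620,275)). I lower gently.

send_rows([
  [0,0,2,0,0,0],
  [0,0,2,0,0,0],
  [0,0,2,0,0,0],
  [0,0,0,0,0,0],
])

```text
time_s: 16.95
tcp_pos: [0.6112, 0.2531, 0.0424]
ee_rot: [-180.0, -0.0, 104.8]
contact_force: [-0.3, -0.7, -1.2]
finger_gap: 0.0137
gripper_force: 59.9
```

send_rows([
  [0,0,2,0,0,0],
  [0,0,1,0,0,0],
  [0,0,0,0,0,0],
])

```text
time_s: 17.32
tcp_pos: [0.6113, 0.2531, 0.0395]
ee_rot: [-180.0, -0.0, 104.8]
contact_force: [-0.0, 0.5, -1.3]
finger_gap: 0.0139
gripper_force: 59.9
```

send_rows([
  [0,0,1,0,0,0],
  [0,0,1,0,0,0],
  [0,0,0,0,0,0],
])

```text
time_s: 17.7
tcp_pos: [0.6112, 0.2531, 0.0375]
ee_rot: [-180.0, -0.0, 104.8]
contact_force: [0.1, -0.5, -1.0]
finger_gap: 0.0136
gripper_force: 59.9
```

send_rows([
  [0,0,0,0,0,0],
  [0,0,0,0,0,0],
  [0,0,0,0,0,0],
  [0,0,0,0,0,0],
], jaw=0.6)

```text
time_s: 18.2
tcp_pos: [0.6114, 0.2531, 0.0378]
ee_rot: [180.0, -0.0, 104.8]
contact_force: [0.1, 0.5, -0.6]
finger_gap: 0.0507
gripper_force: 0.0
```

send_rows([
  [0,0,-20,0,0,0],
  [0,0,-40,0,0,0],
  [0,0,-50,0,0,0],
  [0,0,-50,0,0,0],
  [0,0,-50,0,0,0],
  [0,0,0,0,0,0],
  [0,0,0,0,0,0],
  [0,0,0,0,0,0],
])

```text
time_s: 19.2
tcp_pos: [0.6105, 0.2528, 0.2457]
ee_rot: [-179.8, 0.0, 104.8]
contact_force: [-1.5, -0.4, -0.1]
finger_gap: 0.0546
gripper_force: 0.0
```

```bash
python3 st.py; python3 -c "
from h import *
for c in('side','scene'):
  b=grab_frame(c)
  for k in'ob':
    N,l,st,ce=cv2.connectedComponentsWithStats(col(b,k));print(c,k,[(st[i].tolist(),np.round(ce[i],1),np.round(atz(c,*ce[i],.068),3)) for i in range(1,N) if 30<st[i,4]<400])"
```

```text
19.2 [0.6105 0.2528 0.2457] [-1.7980e+02  2.0000e-02  1.0483e+02] F [-1.5 -0.4 -0.1] T [-0.07  0.02 -0.01] 0.0546 0.0 j [21.5 25.  71.2  0.  84.   6.7]
side o [([224, 237, 14, 25, 131], array([231.3, 246.3]), array([0.61 , 0.248, 0.068]))]
side b []
scene o [([215, 150, 19, 16, 171], array([224.3, 157.7]), array([0.611, 0.252, 0.068])), ([398, 306, 24, 12, 143], array([409.1, 312.1]), array([ 0.618, -0.258,  0.068]))]
scene b [([309, 244, 23, 25, 284], array([319.8, 256.1]), array([ 0.584, -0.086,  0.068])), ([245, 360, 46, 24, 238], array([266.3, 371.4]), array([ 0.374, -0.193,  0.068]))]
```

The pin stands in the box at (0.611, 0.252). The blue pin and block haven't moved, and the gripper is clear.

```bash
python3 -c "
from plant import *
print(close_job())"
```

```text
the job is handed in; nothing more can be done
None
```

The orange pin was twisted free and now stands in the white box, let go; in the last images the blue pin and jig block had not moved. The job is handed in at about 19 s of the 54 s allowed, and the hand-in returned no verdict.

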